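# Turn the pump on the repair stand and lock it with the pin

### The job

On the repair stand, draw the lock pin out and lay it in the parts tray without dropping it. Then turn the pump a quarter turn, so that its round bolted cover faces up and the holes line up again, take the pin from the tray and push it fully home, until its shoulder sits against the index plate. Leave the oil bottle, the spanner and the hammer where they are.

Things in the scene. Friction and masses are not known exactly. Their poses are not given: they have to be found in the camera images.
- stand: Repair stand, fixed: grey base plate 160 wide (y), 250 deep, 12 mm thick, grey upright, 150 mm round steel index plate turning before it on a level axle, pump bolted behind. Origin: on the bench, plumb under the index plate's front face. x: level, out of that face, z up. Axle 150 mm above the bench along x; base reaches x = +35 mm; the pump lies at x = -80 to -205 mm, within 70 mm of the axle.
- lock_hole (a point): Centre of the lock hole at the index plate's front face, 205 mm up, 55 mm above the axle; fixed, axes as the stand's: the pin is drawn out along +x. The hole (22 mm, through) is in the fixed upright, its faces at x = -36 and -52 mm; the index plate (x = 0 to -14 mm) has four like holes a quarter turn apart on a 55 mm radius; one must stand in line for the pin to pass.
- rotor (a joint): Angle of index plate, crank and pump, rad. 0: as pinned at the start, round cover facing the stand's -y. It grows clockwise seen from the front (the top goes to +y). At 1.571 the cover faces up and the next hole is in line. Stops at -0.3 and 2.1; friction (0.3 N m) holds it where it is left. The pin's tapered nose can pull the plate into line if it is within about 0.04 rad.
- crank (a point): Middle of the crank's black grip, a round bar 22 mm thick parallel to the stand's x, from 4 to 92 mm in front of the index plate; this point is 50 mm in front of it, 110 mm from the axle line. At rotor 0 it stands 45 degrees up on the -y side, at 1.571 45 degrees up on the +y side. It is fixed to the plate and does not spin by itself.
- cover (a point): Middle of the outer face of the pump's round bolted cover (80 mm across, aluminium), on the side of the pump; it turns with the pump, 52 mm from the axle line and 138 mm behind the index plate's front face.
- pin_grip (a point): Lock pin, loose, bare steel, 0.5 kg, home in the lock hole at the start. Point on its axis; x from tip to tee handle. Body 28 mm thick, from x = -20 mm (the shoulder) to +36 mm; tee bar 14 mm thick, 90 mm long, at +27 mm; shank 20 mm thick, 70 mm long beyond the shoulder, last 10 mm tapered. Home: this point 20 mm out from lock_hole. Laid flat it rests level on its body, axis 14 mm up.
- tray_in (a point): Parts tray, loose, shallow steel tray of 200 x 170 mm, walls 3 mm thick and 18 mm high, 0.9 kg, empty. This point is the centre of its inner floor, 3 mm above the bench; x along the long side, z up. The tee handle keeps the pin from rolling in it.
- oil: Grey oil bottle, 66 mm across, 190 mm tall, standing; origin at the centre of its underside. To be left alone.
- spanner: Steel spanner, 200 mm long, lying flat; origin under its middle. To be left alone.
- hammer: Hammer lying flat; origin under its middle. To be left alone.
There are look-alikes about, which are no part of the job. There is more than one size of the part that bears pin_grip; the job needs the smallest.

How it is judged:
On the way, in this order (a step that is already met when the one before it is completed fails the run):
1. the pin is out of the stand, lies in the parts tray and has been let go (x of pin_grip in the frame of tray_in between -0.09 and 0.09 m and y of pin_grip in the frame of tray_in between -0.075 and 0.075 m and z of pin_grip in the frame of tray_in below 0.035 m and contact force between the fingers and pin below 0.1 N), for 0.2 s.
2. the pump has been turned a quarter turn, cover up, within 0.1 rad (value of joint rotor between 1.471 and 1.671 rad), for 0.2 s.
At the end, for the whole second after the job is handed in: The pump stands a quarter turn on from its start with its round cover up (rotor within 0.06 rad of 1.571), the pin is through index plate and upright with its shoulder within 5 mm of the plate, in line with the hole (6 mm, 0.1 rad), at rest (value of joint rotor between 1.511 and 1.631 rad and x of pin_grip in the frame of lock_hole below 0.025 m and y of pin_grip in the frame of lock_hole between -0.006 and 0.006 m and z of pin_grip in the frame of lock_hole between -0.006 and 0.006 m and angle between the x axis of pin_grip and the x axis of lock_hole, either way round below 0.1 rad and linear speed of pin below 0.02 m/s); the robot touches nothing.
It fails at once if the oil bottle, the spanner or the hammer is shifted by more than 30 mm (distance of any of oil, spanner, hammer from where it was at the start of the episode above 0.03 m).
It fails at once if the pin is dropped (falls free by more than about 30 mm) (linear speed of pin above 0.75 m/s and contact force between the fingers and pin below 0.1 N).
It also fails if it takes over 72 s, if anything falls off the work surface, if the arm or the gripper's body presses on something with over 40 N, if the wrist force passes 120 N, or if a joint passes its speed limit or range.

### The arm

A 7-joint arm with a two-finger parallel gripper is mounted at the origin on the work surface. World frame = base frame: x ahead of the robot, y to its left, z up, the work surface at z = 0. Lengths are in m, angles in rad, forces in N, time in s.
With the tool pointing down it reaches from about 0.35 to 0.9 m from the base axis. Payload 7.2 kg.
Tool frame: the origin (TCP) lies on the centre line of the jaws, within the pads' length; the fingertips stand 22 mm ahead of it and the grasp point (between the pads) lies 3 mm ahead of it (arm.nose_length is the distance from the TCP to the fingertips, in m); x points along the fingers, z is the direction in which the jaws open and shut, and the axes are right-handed (so a half turn about x gives the same grasp; the last joint's range is limited). The gripper opens to 88 mm and grips with 3 to 60 N. Pads are 20 mm wide; open, the fingers measure 115 mm over their backs; the gripper's body (75 mm by 178 mm) begins 61 mm behind the grasp point.
Start: joints at [-0.068, 0.411, -0.013, 1.596, 0.006, 1.134, -0.082], TCP at [0.625, -0, 0.245] pointing down, gripper open.
Joint ranges: [-2.95, 2.95], [-0.29, 1.99], [-1.47, 1.44], [0.14, 2.54], [-1.03, 4.17], [0.13, 1.85], [-2.86, 2.86]. Speed limits (rad/s): [2.39, 2.39, 3.01, 3.01, 3.14, 3.14, 3.14].

### API

Orientations are given as a rotation vector (axis times angle).
In Python, from rig import arm gives the robot as it stands.
- The arm moves only by the tool arm_command, never from a script. Its argument "moves" is a list of rows, each a list of 2 entries, a list of its own where there are three numbers: the shift along the tool's x, y, z in m, then the turn about the tool's x in degrees. In form: [[[x, y, z], twist], ...]. A call has 1 to 5 rows; each row shifts and turns the commanded pose from where the row before left it, along the tool's axes as they then stand; what a row does not reach is not made up. A row lasts 1/10 s, in which the tool goes at most 50 mm and 8.59 degrees, less where a joint would pass 70% of its speed; a pose out of reach is approached as far as the arm can. A call is refused whole if a number of a shift passes 0.05 or a number of a turn 8.59, either way. A call with a gripper value outside its range is refused whole. "grip" is the opening, from 0 (shut) to 1 (fully open), set as the call begins (left out, the last holds). The fingers move at their own pace and stop on an object; the grip force is fixed at half the most. Time passes only in rows, so rows that do not move let the fingers close. It gives the time, the measured TCP pose, the force and the opening at its end, in the units of the state.
- arm.get_state(): the state, without advancing time (a new reading comes with each control period).
- arm.get_image(name): name is "scene" or "side" or "wrist"; returns the picture (420x560x3 uint8, blue, green, red); there is no depth.
- arm.calibration(name): a dict with "fov_y" (degrees; the focal length in pixels is half the picture's height over the tangent of half this angle, whatever the lens; pixels are square), "cx", "cy" (the principal point, pixels), "rvec" (rotation vector, rad) and "tvec" (3), from world to camera coordinates, as OpenCV has them; the wrist camera has in their place "mount" (4x4, takes a point from camera to tool coordinates, whose origin is the TCP and whose axes are the tool frame's). Camera axes: x right, y down, z forward; pixel columns grow to the right and rows downward; lengths in m; the calibration is good to about 2 mm. A picture is of the moment at which its call begins: read the wrist's pose just before it. calibration takes no time and is no camera call.
- arm.finish_job(): hands the job in, once; it reports no verdict.
Trained networks look in the newest picture that a camera, given by its name, has taken for a name from the list of things; names that differ only in an ending like _2 or _b are one class to them, and where a whole thing is asked for, a point or a joint stands for the part that bears it (a point fixed in the world has none). Each returns a list of dicts, best first, with "score" (0 to 1); they miss things now and then, are a little off and sometimes report something else, mostly with a low value. They report only what shows in the picture. A call takes as long as a camera call. They do not tell look-alikes from the thing itself.
- arm.search_frame(camera, target): "pixel" ([column, row] in pixels, amid what is visible of it).
- arm.masks_of(camera, target): "mask" (420x560 bool, what is visible of it) and "pixel" ([column, row] in pixels, amid what is visible of it).
The state is a dict: "time": time; "q": joint angles; "qd": joint speeds; "tau": joint torques, N m; "ee_pos": TCP position; "ee_rot": TCP orientation; "contact_force": force on the tool from outside, world axes, zero at the start; "torque": the same for the moment, N m; "width": opening from 0.0 (shut) to 1.0 (fully open).
Only numpy, scipy, OpenCV 4.12 (cv2) and the standard library are available. Lean on these libraries where they do the work, as an engineer would, in place of code of your own. Each camera call takes 0.05 s, during which the arm holds its last target.

## Working session

There is one attempt and no reset: what is moved stays moved. The work goes in short steps, Python scripts to look and compute and a tool call to move; the robot and the scene stay as the last step left them, time stands still between calls to the robot, and variables do not carry over. Pictures are saved under pics/ and viewed, and the job is handed in when it is done.

Besides the shell and the picture viewer there is one more tool, called after ">>>" by a JSON object that holds its "api" and its "payload", one argument or row to a line. arm_command: Moves the arm, as the interface text tells. Its arguments: {"type":"object","properties":{"moves":{"type":"array"},"grip":{"type":"number"}},"required":["moves"]}

```bash
ls; mkdir -p pics; python3 - <<'E'
from rig import arm
import cv2
s=arm.get_state();print(s)
for n in ["scene","side","wrist"]:
    im=arm.get_image(n);cv2.imwrite(f"pics/{n}0.png",im);print(n,arm.calibration(n))
print(arm.nose_length)
E
```

```text
pics
{'time': 0.0, 'q': array([-0.0681912 ,  0.41188222, -0.01271495,  1.59702107,  0.00559469,
        1.13430032, -0.08217496]), 'qd': array([ 6.73488835e-04,  6.35293158e-04,  3.24877975e-04,  8.15306735e-04,
       -1.18041258e-03,  5.39820173e-05,  1.36542150e-03]), 'tau': array([-2.92756195e-04, -5.87956166e+01,  6.41712137e-01, -2.91074431e+01,
       -5.37758670e-02,  1.83686998e-02,  1.53371734e-04]), 'ee_pos': array([ 6.24537999e-01, -4.13916655e-05,  2.43829456e-01]), 'ee_rot': array([-1.15374653e-04,  1.57236819e+00, -5.06542393e-05]), 'contact_force': array([ 0.82299977, -0.54342381, -0.37521161]), 'torque': array([-0.00273357, -0.08609132,  0.01402495]), 'width': 0.9968156457439049}
scene {'fov_y': 47.71105855960879, 'cx': 282.46984276907614, 'cy': 204.0564014871838, 'rvec': array([ 0.7716713 ,  2.74507383, -0.89688827]), 'tvec': array([ 0.49349266, -0.18417607,  1.60357231])}
side {'fov_y': 56.76206703671049, 'cx': 283.69620877199156, 'cy': 207.26537577813227, 'rvec': array([ 0.88187326, -2.29701357,  1.31149027]), 'tvec': array([0.43089033, 0.3385393 , 0.82725776])}
wrist {'fov_y': 65.41515158195023, 'cx': 274.647597096025, 'cy': 203.72329691213795, 'mount': array([[-9.55809883e-04, -2.83313626e-01,  9.59026838e-01,
        -1.40224977e-01],
       [ 7.04160765e-04, -9.59027229e-01, -2.83313040e-01,
         7.79816240e-02],
       [ 9.99999295e-01,  4.04515669e-04,  1.11614604e-03,
         1.74546553e-04],
       [ 0.00000000e+00,  0.00000000e+00,  0.00000000e+00,
         1.00000000e+00]])}
0.022
```

View pics/scene0.png

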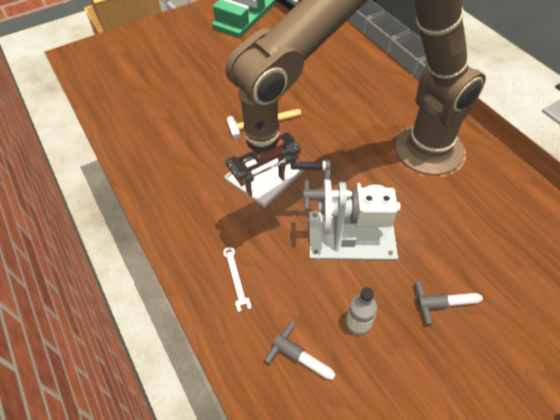

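View pics/side0.png

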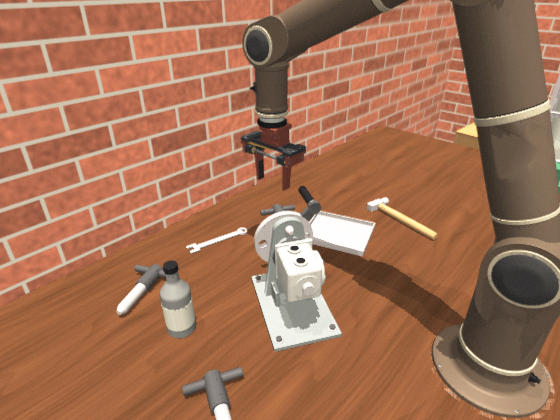

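View pics/wrist0.png

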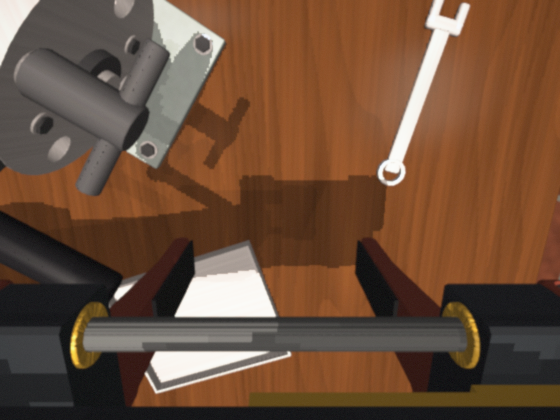

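```bash
cat > h.py <<'E'
import numpy as np, cv2
from scipy.spatial.transform import Rotation as R
from rig import arm
def K(c):
    f=210/np.tan(np.radians(c['fov_y'])/2); return np.array([[f,0,c['cx']],[0,f,c['cy']],[0,0,1]])
def cam(n,state=None):
    c=arm.calibration(n)
    if n!='wrist': return K(c),cv2.Rodrigues(c['rvec'])[0],c['tvec']
    s=state or arm.get_state()
    T=np.eye(4);T[:3,:3]=R.from_rotvec(s['ee_rot']).as_matrix();T[:3,3]=s['ee_pos']
    M=np.linalg.inv(T@c['mount']); return K(c),M[:3,:3],M[:3,3]
def proj(P,C):
    P=np.atleast_2d(P); p=(C[1]@P.T).T+C[2]; q=(C[0]@p.T).T; return q[:,:2]/q[:,2:]
def ray(px,C,z):
    d=C[1].T@np.linalg.inv(C[0])@np.array([px[0],px[1],1]);o=-C[1].T@C[2]
    return o+d*(z-o[2])/d[2]
def crop(src,box,k,out):
    im=cv2.imread(src) if isinstance(src,str) else src
    x0,y0,x1,y1=box; cv2.imwrite(out,cv2.resize(im[y0:y1,x0:x1],None,fx=k,fy=k,interpolation=cv2.INTER_CUBIC))
E
python3 - <<'E'
from h import *
crop('pics/scene0.png',(215,130,415,270),4,'pics/sc_c.png')
crop('pics/side0.png',(235,180,385,355),3.4,'pics/si_c.png')
for n,p in [('scene',(265,170))]: print(ray(p,cam(n),0.245))
E
```

```text
[ 0.60819274 -0.0290912   0.245     ]
```

View pics/sc_c.png

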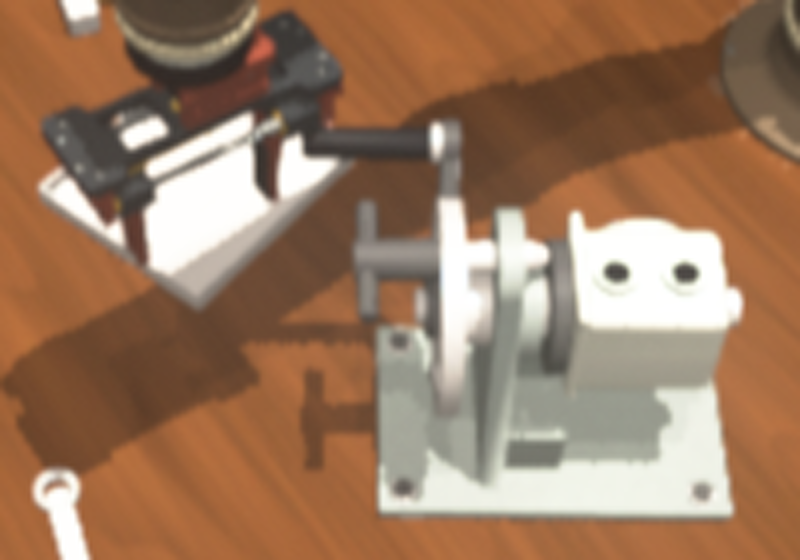

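View pics/si_c.png

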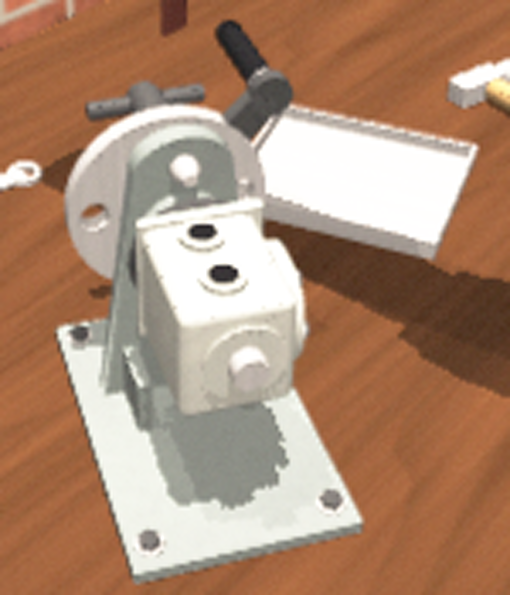

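```bash
cat > fit.py <<'E'
from h import *
from scipy.optimize import least_squares
t=0.012
def S(p,P):
    P=np.atleast_2d(P); c,s=np.cos(p[2]),np.sin(p[2])
    return np.c_[p[0]+c*P[:,0]-s*P[:,1],p[1]+s*P[:,0]+c*P[:,1],P[:,2]]
if __name__=="__main__":
    sc=cam('scene');si=cam('side');wr=cam('wrist')
    for px in [(309.5,257.5),(398,257.5),(309.3,211.5)]: print('sc',ray(px,sc,t))
    for px in [(252.1,276.5),(274.7,348),(341.5,333.5)]: print('si',ray(px,si,t))
    for px in [(223,42),(157,166)]: print('wr',ray(px,wr,t))
    obs=[(sc,(309.5,257.5),(.035,.08,t)),(sc,(398,257.5),(-.215,.08,t)),(sc,(309.3,211.5),(.035,-.08,t)),
     (si,(252.1,276.5),(.035,.08,t)),(si,(274.7,348),(-.215,.08,t)),(si,(341.5,333.5),(-.215,-.08,t)),
     (wr,(223,42),(.035,.08,t)),(wr,(157,166),(.035,-.08,t))]
    f=lambda p:np.concatenate([(proj(S(p,P),C)[0]-px) for C,px,P in obs])
    best=min((least_squares(f,[.5,.15,a]) for a in np.arange(0,6.3,.5)),key=lambda r:r.cost)
    p=best.x;print(p,np.degrees(p[2]));print(best.fun.reshape(-1,2).round(1))
    np.save('stand.npy',p)
    for nm,P in dict(hole=(0,0,.205),pin=(.02,0,.205),tee=(.047,0,.205),crank=(.05,-.0778,.2278),cover=(-.138,-.052,.15),axle=(0,0,.15)).items():
        print(nm,S(p,P)[0].round(4),[proj(S(p,P),C)[0].round() for C in (sc,si,wr)])
E
python3 fit.py
```

```text
sc [0.57346775 0.14408538 0.012     ]
sc [0.35967014 0.27564105 0.012     ]
sc [0.4867218  0.00961641 0.012     ]
si [0.56665112 0.14213217 0.012     ]
si [0.35975623 0.27383321 0.012     ]
si [0.27408517 0.14226773 0.012     ]
wr [0.57137577 0.1425516  0.012     ]
wr [0.48989989 0.01298941 0.012     ]
[0.50012758 0.09507468 5.7267541 ] 328.1188402937299
[[ 0.5 -0.1]
 [ 0.2  0.3]
 [-0.4 -0.1]
 [-2.  -0.5]
 [-0.9  0.7]
 [-0.1 -0.7]
 [ 0.6 -2.1]
 [-1.6  3.7]]
hole [0.5001 0.0951 0.205 ] [array([325., 194.]), array([282., 218.]), array([30., 72.])]
pin [0.5171 0.0845 0.205 ] [array([317., 194.]), array([280., 214.]), array([67., 94.])]
tee [0.54   0.0703 0.205 ] [array([307., 194.]), array([277., 209.]), array([115., 122.])]
crank [0.5015 0.0026 0.2278] [array([306., 166.]), array([306., 196.]), array([ 39., 257.])]
cover [0.3555 0.1238 0.15  ] [array([373., 191.]), array([321., 267.]), array([-142.,   33.])]
axle [0.5001 0.0951 0.15  ] [array([324., 206.]), array([282., 237.]), array([89., 80.])]
```

```bash
python3 - <<'E'
from h import *
crop('pics/wrist0.png',(0,0,300,400),2,'pics/wr_c.png')
crop('pics/side0.png',(290,190,450,260),5,'pics/si_c2.png')
from fit import S
p=np.load('stand.npy')
for a in (-20,-10,0,10,20):
  a=np.radians(a);P=[(.047,e*.045*np.cos(a),.205+e*.045*np.sin(a)) for e in(-1,1)]
  print(np.degrees(a),[proj(S(p,P),cam(n)).round(1).tolist() for n in('scene','side','wrist')])
sc=cam('scene');wr=cam('wrist')
for px in [(224.5,177.5),(263.7,204.5),(302.5,171)]: print(ray(px,sc,.021))
E
```

```text
-20.0 [[[307.0, 177.8], [307.3, 210.6]], [[292.9, 201.2], [260.8, 216.3]], [[67.7, 194.6], [160.2, 53.2]]]
-10.0 [[[306.9, 179.0], [307.4, 209.6]], [[293.6, 203.7], [260.0, 213.9]], [[74.8, 194.1], [157.0, 47.3]]]
0.0 [[[306.8, 180.6], [307.4, 208.1]], [[293.8, 206.3], [259.6, 211.3]], [[82.4, 191.6], [152.2, 43.3]]]
10.0 [[[306.8, 182.7], [307.5, 206.1]], [[293.5, 209.0], [259.8, 208.6]], [[90.3, 187.3], [145.7, 41.5]]]
20.0 [[[306.7, 185.0], [307.6, 203.7]], [[292.7, 211.6], [260.5, 205.8]], [[98.4, 181.7], [137.5, 42.5]]]
[ 0.64839928 -0.23892396  0.021     ]
[ 0.59472201 -0.08046355  0.021     ]
[ 0.42217559 -0.13029837  0.021     ]
```

View pics/wr_c.png

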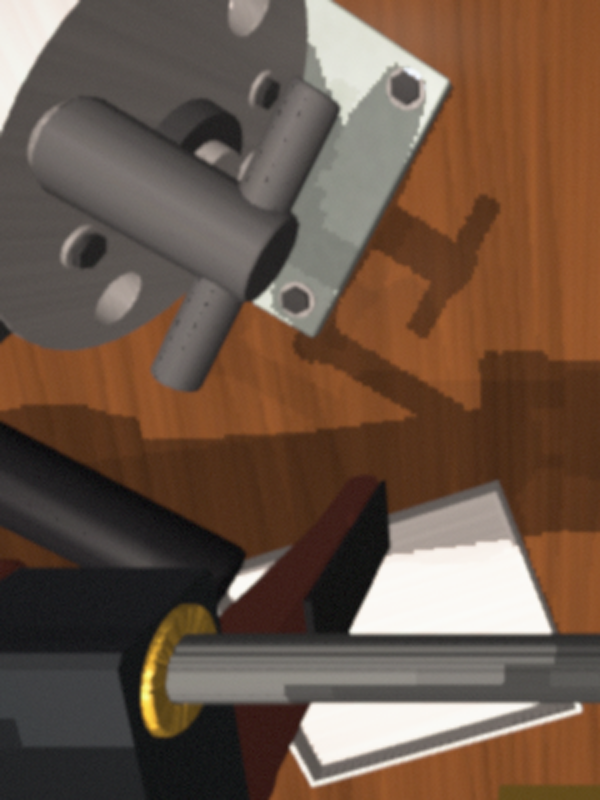

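View pics/si_c2.png

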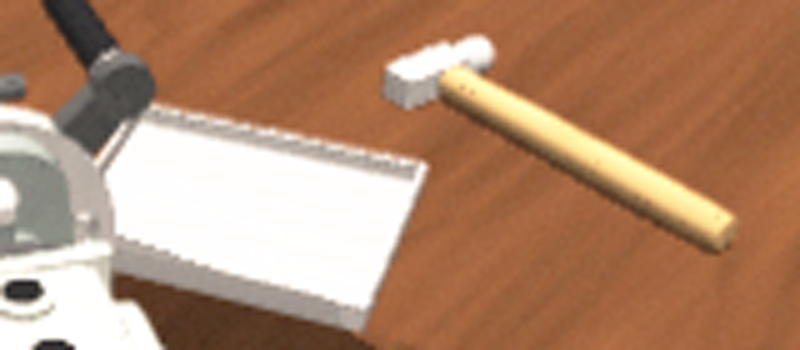

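```bash
python3 - <<'E'
from h import *
sc=cam('scene');si=cam('side');wr=cam('wrist')
for C,px in [(sc,(224.5,177)),(sc,(264,204)),(wr,(249,242)),(wr,(289,354)),(wr,(156.5,392)),(si,(375.6,222.6)),(si,(362.4,252.5)),(si,(320,210.5))]: print(ray(px,C,.021).round(3))
E
```

```text
[ 0.647 -0.241  0.021]
[ 0.593 -0.082  0.021]
[ 0.594 -0.077  0.021]
[ 0.644 -0.239  0.021]
[ 0.46  -0.304  0.021]
[ 0.451 -0.307  0.021]
[ 0.396 -0.14   0.021]
[ 0.632 -0.246  0.021]
```

>>> {"api": "arm_command", "payload": {
  "moves": [
    [[-0.03, 0, 0], -8.3],
    [[-0.03, 0, 0], -8.3],
    [[0, 0, 0], -8.3],
    [[0, 0, 0], -8.3],
    [[0, 0, 0], -8.3]
  ],
  "grip": 0.7
}}

```text
time: 0.65
ee_pos: [0.6249, -0.0, 0.3046]
ee_rot: [-0.571, 1.494, 0.571]
contact_force: [0.0, 0.2, 0.4]
width: 0.701
```

>>> {"api": "arm_command", "payload": {
  "moves": [
    [[0, 0, 0], -8.3],
    [[0, 0, 0], -8.3],
    [[0, 0, 0], 0]
  ]
}}

```text
time: 0.95
ee_pos: [0.6248, -0.0002, 0.3043]
ee_rot: [-0.791, 1.422, 0.792]
contact_force: [-0.6, 0.8, -0.2]
width: 0.7
```

```bash
cat >> h.py <<'E'
def rel(target,s=None):
    "tool-frame shift to reach world target TCP, and yaw of tool z"
    s=s or arm.get_state(); M=R.from_rotvec(s['ee_rot']).as_matrix()
    return (M.T@(np.array(target)-s['ee_pos'])).round(4)
def stinfo(p):
    s=arm.get_state(); M=R.from_rotvec(s['ee_rot']).as_matrix()
    c,sn=np.cos(p[2]),np.sin(p[2]); d=s['ee_pos']-[p[0],p[1],0]
    print('t',round(s['time'],2),'pos',s['ee_pos'].round(4),'stand',np.round([c*d[0]+sn*d[1],-sn*d[0]+c*d[1],d[2]],4),
     'zyaw',np.degrees(np.arctan2(M[1,2],M[0,2])).round(2),'want',np.degrees(p[2]+np.pi/2).round(2)%360,'tx',M[:,0].round(3),'F',s['contact_force'].round(1),'w',round(s['width'],3))
E
python3 - <<'E'
from h import *
p=np.load('stand.npy');stinfo(p)
from fit import S
print(rel(S(p,(.02,0,.29))[0]))
E
```

```text
t 0.95 pos [ 6.248e-01 -2.000e-04  3.043e-01] stand [ 0.1562 -0.015   0.3043] zyaw 58.21 want 58.120000000000005 tx [-0.001  0.    -1.   ] F [-0.6  0.8 -0.2] w 0.7
[0.0144 0.1362 0.0153]
```

>>> {"api": "arm_command", "payload": {
  "moves": [
    [[0, 0.046, 0.005], 0],
    [[0, 0.045, 0.005], 0],
    [[0, 0.045, 0.005], 0],
    [[0, 0, 0], 0],
    [[0, 0, 0], 0]
  ],
  "grip": 0.55
}}

```text
time: 1.45
ee_pos: [0.5172, 0.085, 0.3052]
ee_rot: [-0.789, 1.422, 0.788]
contact_force: [1.3, -0.6, -0.8]
width: 0.548
```

```bash
python3 - <<'E'
from h import *
p=np.load('stand.npy');stinfo(p)
im=arm.get_image('wrist');cv2.imwrite('pics/w1.png',im)
im=arm.get_image('scene');crop(im,(215,90,415,240),4,'pics/s1.png')
im=arm.get_image('side');crop(im,(215,120,365,270),4,'pics/d1.png')
E
```

```text
t 1.45 pos [0.5172 0.085  0.3052] stand [0.0198 0.0005 0.3052] zyaw 58.0 want 58.120000000000005 tx [ 0.001 -0.    -1.   ] F [ 1.3 -0.6 -0.8] w 0.548
```

View pics/w1.png

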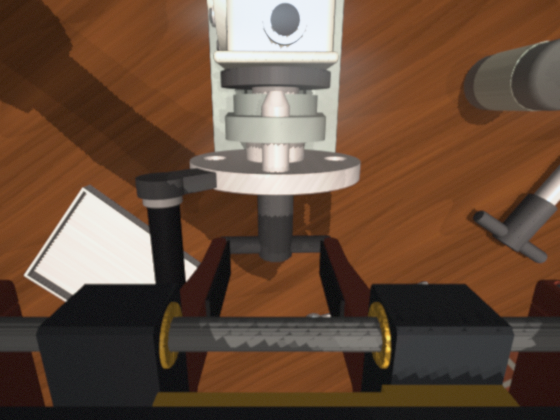

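View pics/s1.png

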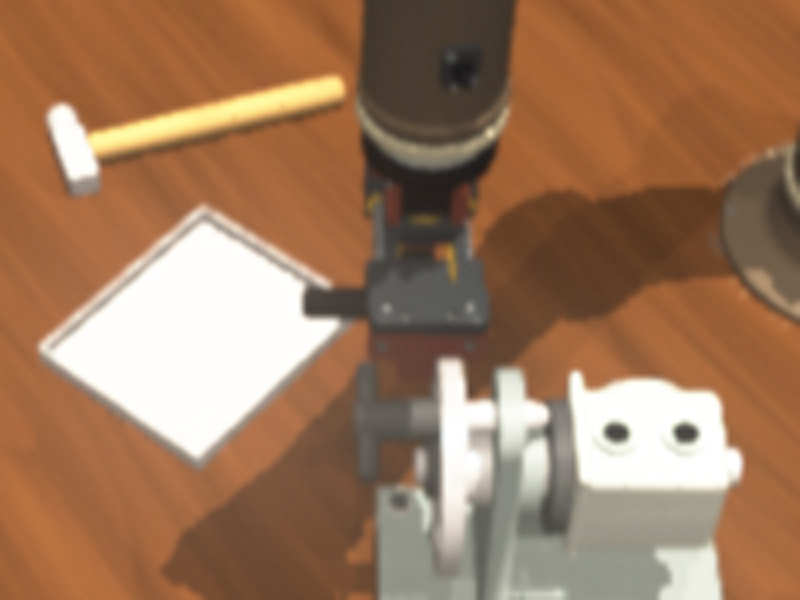

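View pics/d1.png

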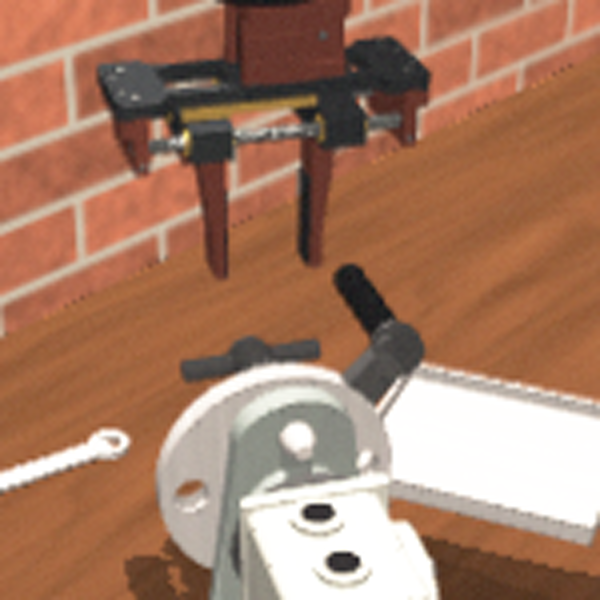

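Candidates for the pin: the one in the stand (scene ≈ 308,194), and two larger loose ones lying at (285,345) and (430,300). The stand one is home in the lock hole and smallest. In the wrist view it sits midway between the fingers (pin column 275, fingers 230/325).

>>> {"api": "arm_command", "payload": {
  "moves": [
    [[0.03, 0, 0], 0],
    [[0.03, 0, 0], 0],
    [[0.028, 0, 0], 0],
    [[0, 0, 0], 0],
    [[0, 0, 0], 0]
  ]
}}

```text
time: 2.1
ee_pos: [0.518, 0.084, 0.2167]
ee_rot: [-0.789, 1.424, 0.789]
contact_force: [-0.4, 0.0, 0.0]
width: 0.55
```

>>> {"api": "arm_command", "payload": {
  "moves": [
    [[0, 0, 0], 0],
    [[0, 0, 0], 0],
    [[0, 0, 0], 0],
    [[0, 0, 0], 0],
    [[0, 0, 0], 0]
  ],
  "grip": 0.0
}}

```text
time: 2.6
ee_pos: [0.5182, 0.0848, 0.2176]
ee_rot: [-0.79, 1.42, 0.789]
contact_force: [1.1, 0.4, 5.6]
width: 0.314
```

```bash
python3 - <<'E'
from h import *
p=np.load('stand.npy');stinfo(p)
im=arm.get_image('wrist');cv2.imwrite('pics/w2.png',im)
E
```

```text
t 2.6 pos [0.5182 0.0848 0.2176] stand [0.0208 0.0009 0.2176] zyaw 58.1 want 58.120000000000005 tx [ 0.002  0.    -1.   ] F [1.1 0.4 5.6] w 0.314
```

View pics/w2.png

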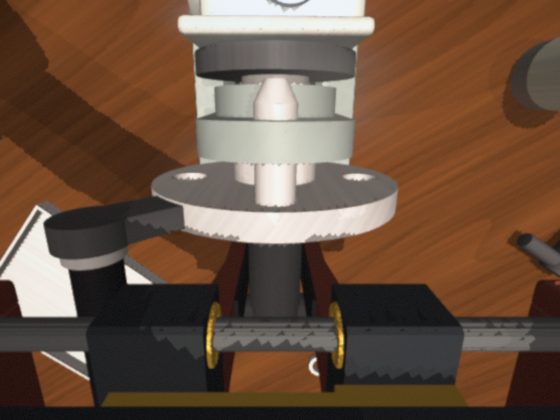

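Gripped (opening 27.6 mm, pin is 28 mm). Drawing out along tool −y.

>>> {"api": "arm_command", "payload": {
  "moves": [
    [[0, -0.01, 0], 0],
    [[0, -0.015, 0], 0],
    [[0, -0.015, 0], 0],
    [[0, -0.02, 0], 0],
    [[0, -0.02, 0], 0]
  ]
}}

```text
time: 3.15
ee_pos: [0.5847, 0.0421, 0.2154]
ee_rot: [-0.79, 1.425, 0.792]
contact_force: [0.2, 0.2, -5.9]
width: 0.314
```

>>> {"api": "arm_command", "payload": {
  "moves": [
    [[0, -0.02, 0], 0],
    [[0, -0.01, 0], 0],
    [[0, 0, 0], 0],
    [[0, 0, 0], 0]
  ]
}}

```text
time: 3.55
ee_pos: [0.6097, 0.027, 0.2158]
ee_rot: [-0.789, 1.424, 0.792]
contact_force: [-0.1, 1.1, -6.5]
width: 0.311
```

```bash
python3 - <<'E'
from h import *
p=np.load('stand.npy');stinfo(p)
im=arm.get_image('wrist');cv2.imwrite('pics/w3.png',im)
im=arm.get_image('scene');crop(im,(215,90,415,240),4,'pics/s3.png')
E
```

```text
t 3.55 pos [0.6097 0.027  0.2158] stand [1.290e-01 1.000e-04 2.158e-01] zyaw 58.12 want 58.120000000000005 tx [-0.002  0.    -1.   ] F [-0.1  1.1 -6.5] w 0.311
```

View pics/w3.png

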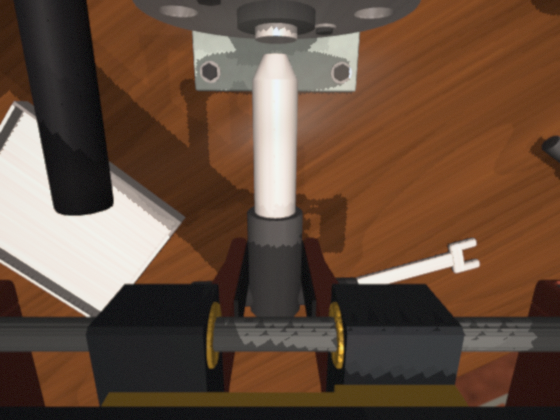

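View pics/s3.png

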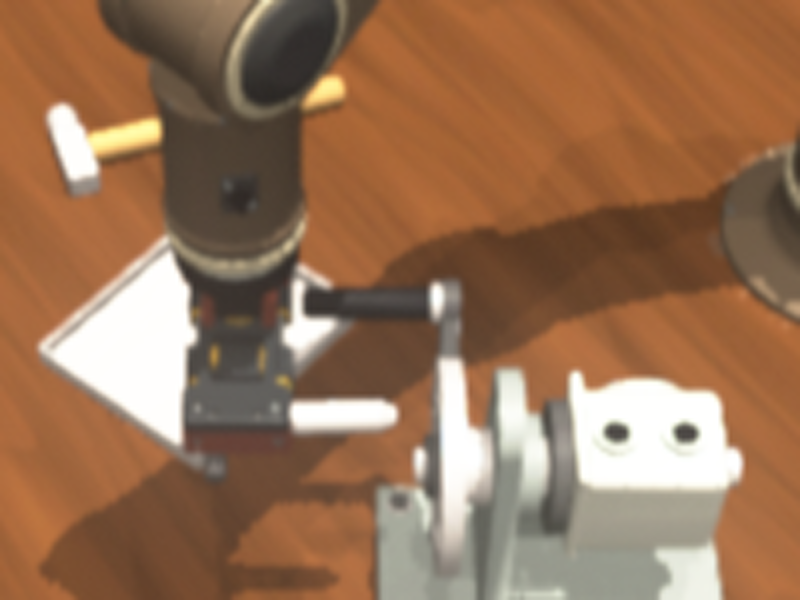

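>>> {"api": "arm_command", "payload": {
  "moves": [
    [[-0.03, 0, 0], 0],
    [[-0.035, 0, 0], 0],
    [[-0.03, 0, 0], 0],
    [[0, 0, 0], 0]
  ]
}}

```text
time: 4.05
ee_pos: [0.6122, 0.0276, 0.3165]
ee_rot: [-0.793, 1.415, 0.788]
contact_force: [0.9, -0.4, -6.2]
width: 0.316
```

```bash
python3 - <<'E'
from h import *
p=np.load('stand.npy');stinfo(p)
sc=cam('scene')
for px in [(225,177.5),(265.75,142),(265,206)]: print(ray(px,sc,.021).round(4))
print(rel((.525,-.2,.31)))
E
```

```text
t 4.05 pos [0.6122 0.0276 0.3165] stand [0.1308 0.0019 0.3165] zyaw 58.16 want 58.120000000000005 tx [ 0.008  0.001 -1.   ] F [ 0.9 -0.4 -6.2] w 0.316
[ 0.647  -0.2381  0.021 ]
[ 0.4591 -0.3034  0.021 ]
[ 0.5942 -0.0735  0.021 ]
[ 0.0056 -0.046  -0.2394]
```

>>> {"api": "arm_command", "payload": {
  "moves": [
    [[0, -0.01, -0.04], 0],
    [[0, -0.01, -0.05], 0],
    [[0, -0.01, -0.05], 0],
    [[0, -0.01, -0.05], 0],
    [[0, -0.006, -0.04], 0]
  ]
}}

```text
time: 4.55
ee_pos: [0.5271, -0.1928, 0.3099]
ee_rot: [-0.789, 1.425, 0.79]
contact_force: [-0.2, -0.9, -6.5]
width: 0.312
```

>>> {"api": "arm_command", "payload": {
  "moves": [
    [[0, 0, -0.009], 0],
    [[0, 0, 0], 0],
    [[0, 0, 0], 0]
  ]
}}

```text
time: 4.85
ee_pos: [0.5248, -0.1962, 0.3107]
ee_rot: [-0.79, 1.422, 0.793]
contact_force: [0.3, 0.3, -6.0]
width: 0.313
```

```bash
python3 - <<'E'
from h import *
p=np.load('stand.npy');stinfo(p)
im=arm.get_image('wrist');cv2.imwrite('pics/w4.png',im)
print(rel((.525,-.2,.032)))
E
```

```text
t 4.85 pos [ 0.5248 -0.1962  0.3107] stand [ 0.1748 -0.2343  0.3107] zyaw 58.19 want 58.120000000000005 tx [-0.001  0.001 -1.   ] F [ 0.3  0.3 -6. ] w 0.313
[ 0.2789 -0.0024 -0.0039]
```

View pics/w4.png

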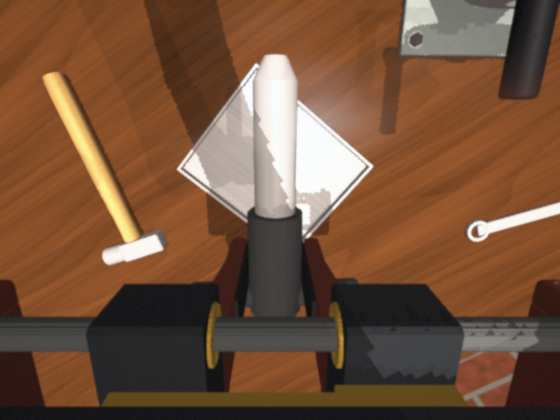

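>>> {"api": "arm_command", "payload": {
  "moves": [
    [[0.04, 0, 0], 0],
    [[0.05, 0, 0], 0],
    [[0.05, 0, 0], 0],
    [[0.05, -0.002, -0.004], 0],
    [[0.04, 0, 0], 0]
  ]
}}

```text
time: 5.4
ee_pos: [0.5241, -0.2003, 0.079]
ee_rot: [-0.791, 1.422, 0.794]
contact_force: [0.3, 0.3, -5.3]
width: 0.316
```

>>> {"api": "arm_command", "payload": {
  "moves": [
    [[0.025, 0, 0], 0],
    [[0.015, 0, 0], 0],
    [[0.008, 0, 0], 0],
    [[0, 0, 0], 0],
    [[0, 0, 0], 0]
  ]
}}

```text
time: 5.9
ee_pos: [0.5254, -0.2023, 0.035]
ee_rot: [-0.792, 1.421, 0.789]
contact_force: [-0.0, -1.0, -5.0]
width: 0.313
```

```bash
python3 - <<'E'
from h import *
p=np.load('stand.npy');stinfo(p)
im=arm.get_image('wrist');cv2.imwrite('pics/w5.png',im)
im=arm.get_image('side');crop(im,(275,100,425,260),4,'pics/d5.png')
E
```

```text
t 5.9 pos [ 0.5254 -0.2023  0.035 ] stand [ 0.1786 -0.2392  0.035 ] zyaw 58.14 want 58.120000000000005 tx [ 0.002 -0.001 -1.   ] F [-0. -1. -5.] w 0.313
```

View pics/w5.png

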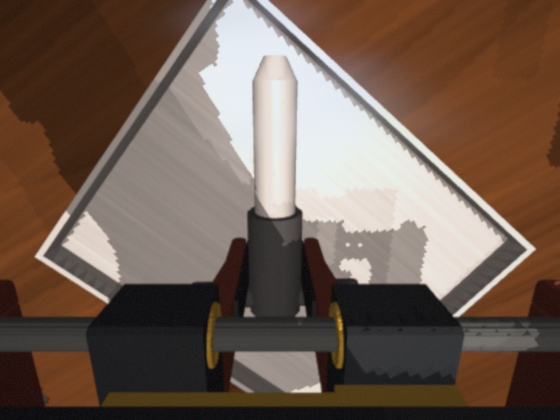

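View pics/d5.png

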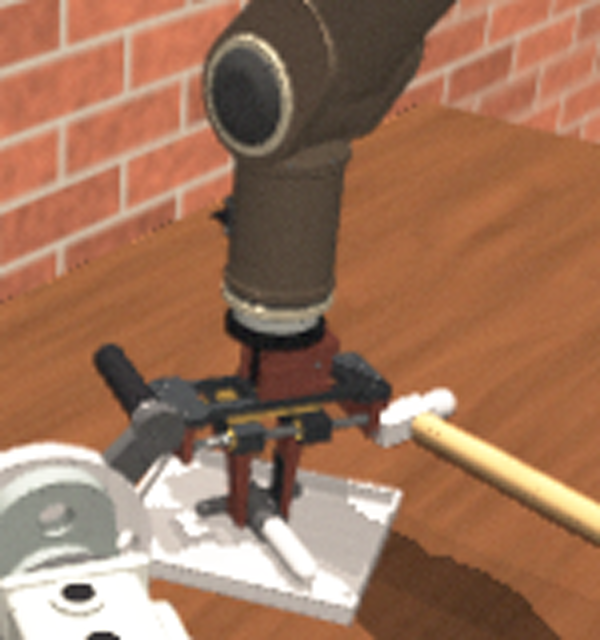

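>>> {"api": "arm_command", "payload": {
  "moves": [
    [[0.002, 0, 0], 0],
    [[0.001, 0, 0], 0],
    [[0, 0, 0], 0],
    [[0, 0, 0], 0]
  ]
}}

```text
time: 6.4
ee_pos: [0.5248, -0.2027, 0.0318]
ee_rot: [-0.791, 1.422, 0.789]
contact_force: [-2.1, 0.2, 6.1]
width: 0.309
```

>>> {"api": "arm_command", "payload": {
  "moves": [
    [[0.001, 0, 0], 0],
    [[0.001, 0, 0], 0],
    [[0, 0, 0], 0],
    [[0, 0, 0], 0]
  ]
}}

```text
time: 6.8
ee_pos: [0.5247, -0.2026, 0.0314]
ee_rot: [-0.791, 1.422, 0.789]
contact_force: [-8.4, 3.1, 25.4]
width: 0.313
```

>>> {"api": "arm_command", "payload": {
  "moves": [
    [[-0.001, 0, 0], 0],
    [[0, 0, 0], 0]
  ]
}}

```text
time: 7.0
ee_pos: [0.5247, -0.2026, 0.0315]
ee_rot: [-0.791, 1.422, 0.789]
contact_force: [-5.0, 2.1, 15.7]
width: 0.318
```

>>> {"api": "arm_command", "payload": {
  "moves": [
    [[0, 0, 0], 0],
    [[0, 0, 0], 0],
    [[0, 0, 0], 0],
    [[0, 0, 0], 0],
    [[0, 0, 0], 0]
  ],
  "grip": 0.5
}}

```text
time: 7.5
ee_pos: [0.5243, -0.2024, 0.0297]
ee_rot: [-0.79, 1.422, 0.79]
contact_force: [-0.2, 0.3, 1.0]
width: 0.501
```

```bash
python3 - <<'E'
from h import *
p=np.load('stand.npy');stinfo(p)
im=arm.get_image('wrist');cv2.imwrite('pics/w6.png',im)
E
```

```text
t 7.5 pos [ 0.5243 -0.2024  0.0297] stand [ 0.1777 -0.2399  0.0297] zyaw 58.1 want 58.120000000000005 tx [ 0.  0. -1.] F [-0.2  0.3  1. ] w 0.501
```

View pics/w6.png

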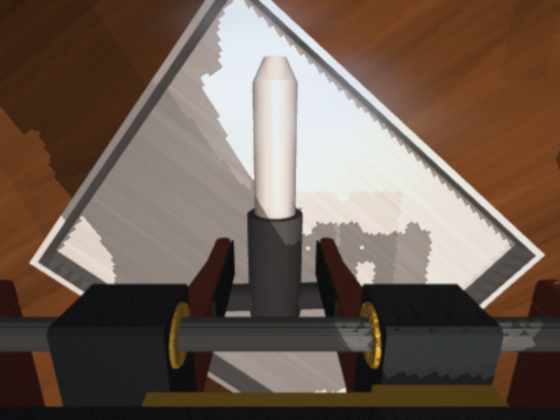

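>>> {"api": "arm_command", "payload": {
  "moves": [
    [[-0.03, 0, 0], 0],
    [[-0.05, 0, 0], 0],
    [[-0.05, 0, 0], 0],
    [[-0.05, 0, 0], 0],
    [[-0.05, 0, 0], 0]
  ]
}}

```text
time: 8.05
ee_pos: [0.5239, -0.2023, 0.262]
ee_rot: [-0.79, 1.422, 0.79]
contact_force: [1.7, 0.8, 0.6]
width: 0.498
```

>>> {"api": "arm_command", "payload": {
  "moves": [
    [[-0.05, 0, 0], 0],
    [[0, 0.03, 0.04], 0],
    [[0, 0.03, 0.04], 0],
    [[0, 0.03, 0.04], 0],
    [[0, 0.028, 0.042], 0]
  ]
}}

```text
time: 8.55
ee_pos: [0.509, -0.0013, 0.3102]
ee_rot: [-0.79, 1.422, 0.789]
contact_force: [1.3, -0.2, -0.1]
width: 0.498
```

>>> {"api": "arm_command", "payload": {
  "moves": [
    [[0, 0, 0], 0],
    [[0, 0, 0], 0]
  ]
}}

```text
time: 8.75
ee_pos: [0.5096, -0.002, 0.3099]
ee_rot: [-0.793, 1.421, 0.792]
contact_force: [1.2, -0.0, 0.7]
width: 0.502
```

```bash
python3 - <<'E'
from h import *
p=np.load('stand.npy');stinfo(p)
im=arm.get_image('wrist');cv2.imwrite('pics/w7.png',im)
im=arm.get_image('side');crop(im,(215,120,425,270),3.5,'pics/d7.png')
E
```

```text
t 8.75 pos [ 0.5096 -0.002   0.3099] stand [ 0.0593 -0.0774  0.3099] zyaw 58.27 want 58.120000000000005 tx [ 0. -0. -1.] F [ 1.2 -0.   0.7] w 0.502
```

View pics/w7.png

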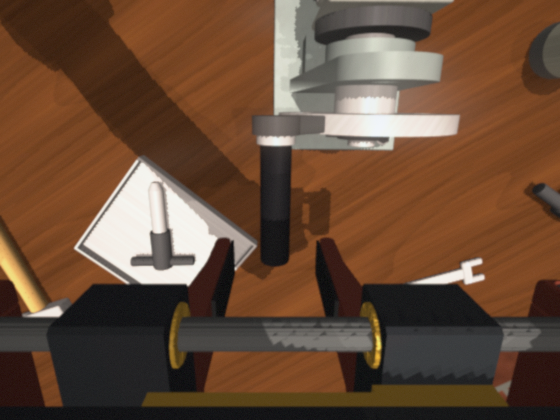

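View pics/d7.png

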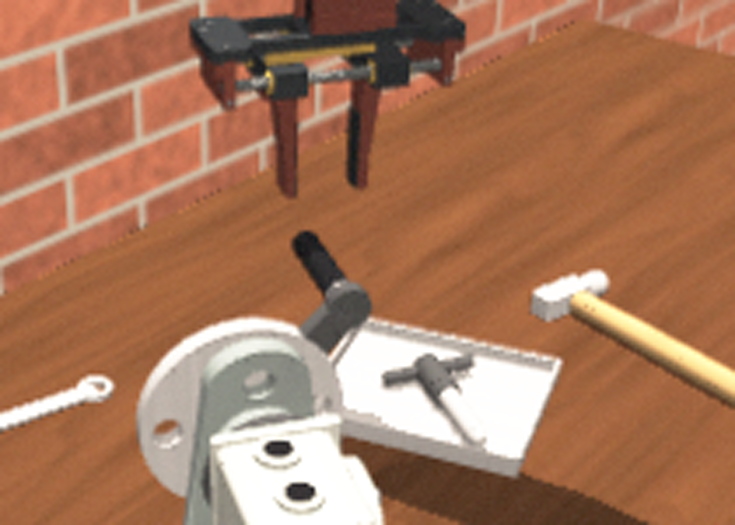

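The pin lies flat in the tray, and the crank grip (275, 200) is centred between the fingers. Straddling it.

>>> {"api": "arm_command", "payload": {
  "moves": [
    [[0.03, 0, 0], 0],
    [[0.03, 0, 0], 0],
    [[0.018, 0, 0], 0],
    [[0, 0, 0], 0],
    [[0, 0, 0], 0]
  ]
}}

```text
time: 9.35
ee_pos: [0.5099, -0.0042, 0.2321]
ee_rot: [-0.789, 1.423, 0.789]
contact_force: [0.1, 0.2, 0.5]
width: 0.502
```

>>> {"api": "arm_command", "payload": {
  "moves": [
    [[0, 0, 0], 0],
    [[0, 0, 0], 0],
    [[0, 0, 0], 0]
  ],
  "grip": 0.3
}}

```text
time: 9.65
ee_pos: [0.5101, -0.0031, 0.2327]
ee_rot: [-0.791, 1.421, 0.789]
contact_force: [-0.3, -0.0, -0.3]
width: 0.307
```

```bash
python3 - <<'E'
from h import *
p=np.load('stand.npy');stinfo(p)
a=np.radians(np.arange(-45,46,4.5));P=np.c_[.11*np.sin(a),.11*np.cos(a)];print((np.diff(P,axis=0)*1000).round(1).tolist())
E
```

```text
t 9.65 pos [ 0.5101 -0.0031  0.2327] stand [ 0.0603 -0.0781  0.2327] zyaw 58.09 want 58.120000000000005 tx [ 0.002 -0.    -1.   ] F [-0.3 -0.  -0.3] w 0.307
[[6.3, 5.9], [6.8, 5.3], [7.2, 4.8], [7.5, 4.2], [7.8, 3.6], [8.1, 3.0], [8.3, 2.3], [8.5, 1.7], [8.6, 1.0], [8.6, 0.3], [8.6, -0.3], [8.6, -1.0], [8.5, -1.7], [8.3, -2.3], [8.1, -3.0], [7.8, -3.6], [7.5, -4.2], [7.2, -4.8], [6.8, -5.3], [6.3, -5.9]]
```

>>> {"api": "arm_command", "payload": {
  "moves": [
    [[-0.0059, 0, 0.0063], 0],
    [[-0.0053, 0, 0.0068], 0],
    [[-0.0048, 0, 0.0072], 0],
    [[-0.0042, 0, 0.0075], 0],
    [[-0.0036, 0, 0.0078], 0]
  ]
}}

```text
time: 10.15
ee_pos: [0.5284, 0.0248, 0.2572]
ee_rot: [-0.791, 1.425, 0.786]
contact_force: [-2.7, -6.5, 7.3]
width: 0.3
```

>>> {"api": "arm_command", "payload": {
  "moves": [
    [[-0.003, 0, 0.0081], 0],
    [[-0.0023, 0, 0.0083], 0],
    [[-0.0017, 0, 0.0085], 0],
    [[-0.001, 0, 0.0086], 0],
    [[-0.0003, 0, 0.0086], 0]
  ]
}}

```text
time: 10.65
ee_pos: [0.5512, 0.0634, 0.2644]
ee_rot: [-0.79, 1.422, 0.79]
contact_force: [-2.0, -2.7, 2.8]
width: 0.301
```

>>> {"api": "arm_command", "payload": {
  "moves": [
    [[0.0003, 0, 0.0086], 0],
    [[0.001, 0, 0.0086], 0],
    [[0.0017, 0, 0.0085], 0],
    [[0.0023, 0, 0.0083], 0],
    [[0.003, 0, 0.0081], 0]
  ]
}}

```text
time: 11.15
ee_pos: [0.5733, 0.0995, 0.2553]
ee_rot: [-0.79, 1.422, 0.791]
contact_force: [-1.4, -2.1, 1.2]
width: 0.301
```

>>> {"api": "arm_command", "payload": {
  "moves": [
    [[0.0036, 0, 0.0078], 0],
    [[0.0042, 0, 0.0075], 0],
    [[0.0048, 0, 0.0072], 0],
    [[0.0053, 0, 0.0068], 0],
    [[0.0059, 0, 0.0063], 0]
  ]
}}

```text
time: 11.65
ee_pos: [0.5921, 0.1295, 0.2313]
ee_rot: [-0.79, 1.422, 0.79]
contact_force: [-0.8, -1.5, 1.3]
width: 0.298
```

>>> {"api": "arm_command", "payload": {
  "moves": [
    [[0, 0, 0], 0],
    [[0, 0, 0], 0],
    [[0, 0, 0], 0]
  ]
}}

```text
time: 11.95
ee_pos: [0.5919, 0.129, 0.232]
ee_rot: [-0.79, 1.422, 0.79]
contact_force: [-0.2, -0.0, -0.3]
width: 0.296
```

```bash
python3 - <<'E'
from h import *
p=np.load('stand.npy');stinfo(p)
im=arm.get_image('wrist');cv2.imwrite('pics/w8.png',im)
im=arm.get_image('side');crop(im,(215,120,425,320),3,'pics/d8.png')
E
```

```text
t 11.95 pos [0.5919 0.129  0.232 ] stand [0.06   0.0773 0.232 ] zyaw 58.1 want 58.120000000000005 tx [ 0.  0. -1.] F [-0.2 -0.  -0.3] w 0.296
```

View pics/w8.png

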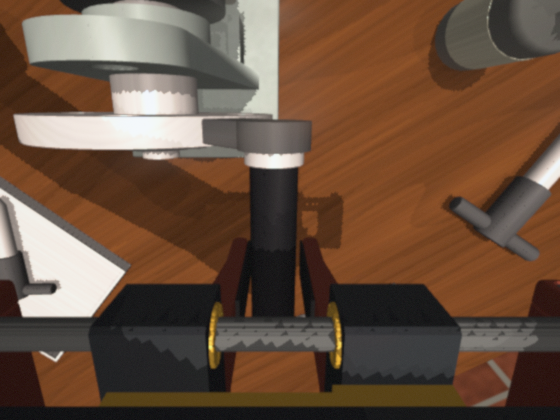

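View pics/d8.png

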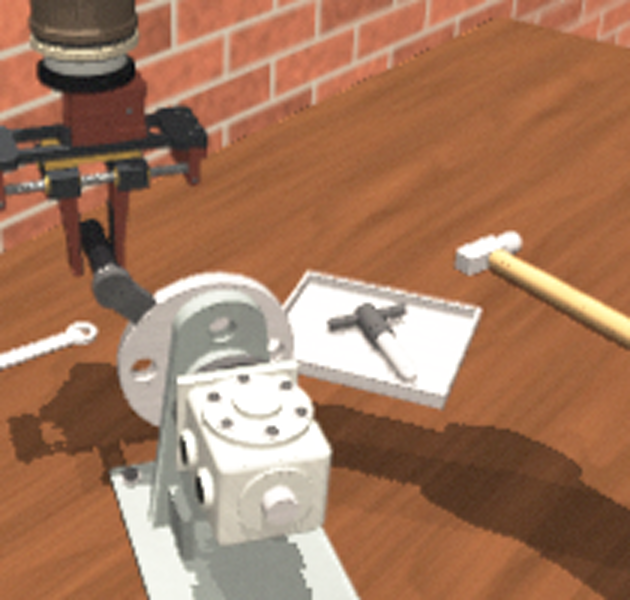

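>>> {"api": "arm_command", "payload": {
  "moves": [
    [[0, 0, 0.001], 0],
    [[0, 0, 0], 0],
    [[0, 0, 0], 0],
    [[0, 0, 0], 0]
  ],
  "grip": 0.0
}}

```text
time: 12.45
ee_pos: [0.5921, 0.129, 0.2316]
ee_rot: [-0.79, 1.424, 0.789]
contact_force: [-0.7, -3.9, -0.9]
width: 0.245
```

```bash
python3 - <<'E'
from h import *
p=np.load('stand.npy');stinfo(p)
im=arm.get_image('side');cv2.imwrite('pics/d9full.png',im);crop(im,(245,190,345,300),6,'pics/d9.png')
im=arm.get_image('scene');crop(im,(265,140,415,270),5,'pics/s9.png')
E
```

```text
t 12.45 pos [0.5921 0.129  0.2316] stand [0.0602 0.0773 0.2316] zyaw 58.06 want 58.120000000000005 tx [-0.001 -0.001 -1.   ] F [-0.7 -3.9 -0.9] w 0.245
```

View pics/d9.png

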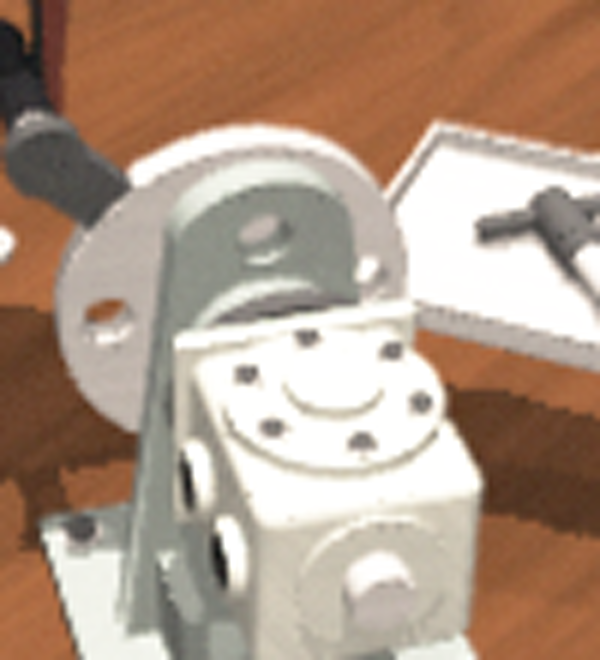

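View pics/s9.png

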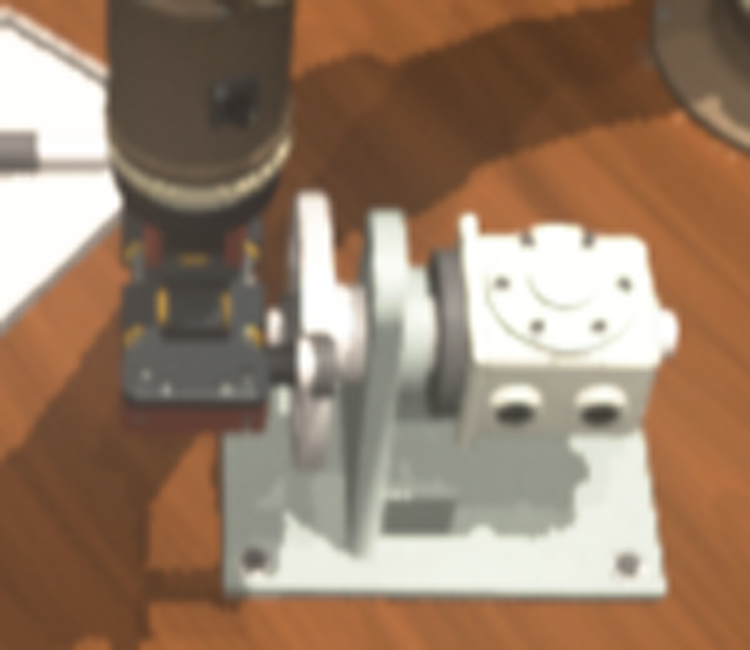

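>>> {"api": "arm_command", "payload": {
  "moves": [
    [[0, 0, 0], 0],
    [[0, 0, 0], 0],
    [[0, 0, 0], 0]
  ],
  "grip": 0.5
}}

```text
time: 12.85
ee_pos: [0.5927, 0.1308, 0.2323]
ee_rot: [-0.79, 1.42, 0.791]
contact_force: [-0.6, -0.3, 0.2]
width: 0.47
```

>>> {"api": "arm_command", "payload": {
  "moves": [
    [[-0.03, 0, 0], 0],
    [[-0.048, 0, 0], 0],
    [[0, 0, 0], 0],
    [[0, 0, 0], 0],
    [[0, 0, 0], 0]
  ]
}}

```text
time: 13.35
ee_pos: [0.5919, 0.1299, 0.309]
ee_rot: [-0.79, 1.423, 0.791]
contact_force: [-0.6, 0.2, -0.8]
width: 0.501
```

```bash
python3 - <<'E'
from h import *
p=np.load('stand.npy');stinfo(p)
im=arm.get_image('wrist');cv2.imwrite('pics/w10.png',im)
a=cv2.imread('pics/w7.png');
for n,i in(('a',a),('b',im)):
    g=cv2.cvtColor(i,6)
    for r in (180,200,220):
        d=np.where(g[r,230:330]<60)[0]+230; print(n,r,d.min(),d.max(),d.mean(),len(d))
E
```

```text
t 13.35 pos [0.5919 0.1299 0.309 ] stand [0.0595 0.0781 0.309 ] zyaw 58.12 want 58.120000000000005 tx [-0.001 -0.    -1.   ] F [-0.6  0.2 -0.8] w 0.501
a 180 230 290 261.59183673469386 49
a 200 230 329 280.45360824742266 97
a 220 234 328 280.390243902439 82
b 180 258 289 273.5 32
b 200 230 329 280.41237113402065 97
b 220 230 328 277.4157303370786 89
```

View pics/w10.png

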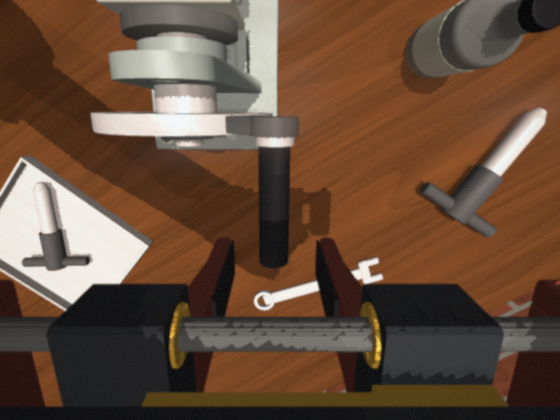

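>>> {"api": "arm_command", "payload": {
  "moves": [
    [[0, -0.02, -0.045], 0],
    [[0, -0.02, -0.05], 0],
    [[0, -0.02, -0.05], 0],
    [[0, -0.02, -0.05], 0],
    [[0, -0.02, -0.05], 0]
  ]
}}

```text
time: 13.9
ee_pos: [0.5494, -0.1176, 0.3087]
ee_rot: [-0.79, 1.424, 0.791]
contact_force: [0.8, -0.4, -0.1]
width: 0.499
```

>>> {"api": "arm_command", "payload": {
  "moves": [
    [[0, -0.018, -0.05], 0],
    [[0, 0, -0.023], 0],
    [[0, 0, 0], 0],
    [[0, 0, 0], 0],
    [[0, 0, 0], 0]
  ]
}}

```text
time: 14.4
ee_pos: [0.5283, -0.1824, 0.3093]
ee_rot: [-0.791, 1.422, 0.793]
contact_force: [-0.0, 1.0, 0.5]
width: 0.501
```

```bash
python3 - <<'E'
from h import *
p=np.load('stand.npy');stinfo(p)
im=arm.get_image('wrist');cv2.imwrite('pics/w11.png',im)
print(rel((.5243,-.2024,.0305)))
E
```

```text
t 14.4 pos [ 0.5283 -0.1824  0.3093] stand [ 0.1705 -0.2207  0.3093] zyaw 58.24 want 58.120000000000005 tx [-0.001  0.001 -1.   ] F [-0.   1.   0.5] w 0.501
[ 0.2789 -0.0072 -0.0193]
```

View pics/w11.png

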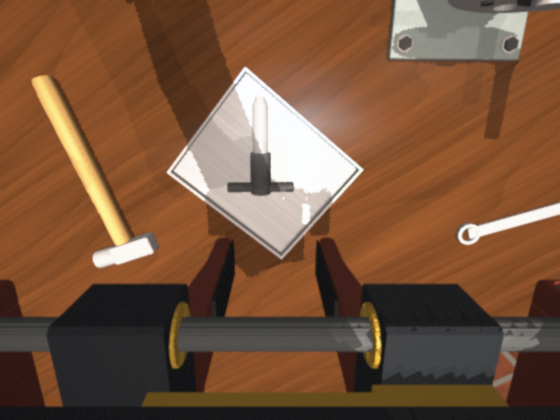

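>>> {"api": "arm_command", "payload": {
  "moves": [
    [[0, -0.0072, -0.0193], 0],
    [[0.04, 0, 0], 0],
    [[0.05, 0, 0], 0],
    [[0.05, 0, 0], 0],
    [[0.05, 0, 0], 0]
  ]
}}

```text
time: 14.95
ee_pos: [0.5245, -0.2029, 0.1184]
ee_rot: [-0.792, 1.42, 0.791]
contact_force: [0.2, -0.4, 1.0]
width: 0.502
```

>>> {"api": "arm_command", "payload": {
  "moves": [
    [[0.03, 0, 0], 0],
    [[0, 0, 0], 0],
    [[0, 0, 0], 0]
  ]
}}

```text
time: 15.25
ee_pos: [0.5244, -0.2034, 0.0902]
ee_rot: [-0.791, 1.422, 0.792]
contact_force: [0.3, -0.4, -0.3]
width: 0.502
```

```bash
python3 - <<'E'
from h import *
p=np.load('stand.npy');stinfo(p)
im=arm.get_image('wrist');cv2.imwrite('pics/w12.png',im)
print(rel((.5243,-.2024,.0305)))
E
```

```text
t 15.25 pos [ 0.5244 -0.2034  0.0902] stand [ 0.1783 -0.2407  0.0902] zyaw 58.2 want 58.120000000000005 tx [-0.     0.001 -1.   ] F [ 0.3 -0.4 -0.3] w 0.502
[0.0608 0.0017 0.0008]
```

View pics/w12.png

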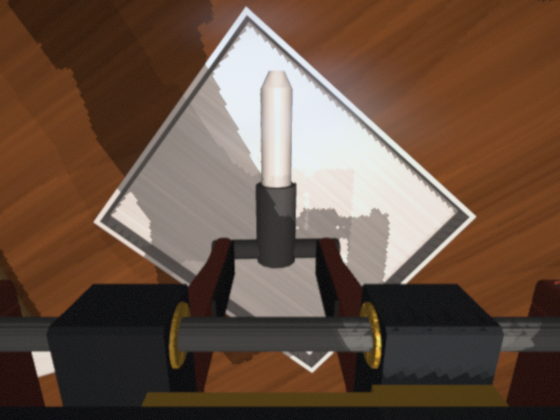

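>>> {"api": "arm_command", "payload": {
  "moves": [
    [[0.025, 0.001, 0.001], 0],
    [[0.02, 0, 0], 0],
    [[0.015, 0, 0], 0],
    [[0, 0, 0], 0],
    [[0, 0, 0], 0]
  ]
}}

```text
time: 15.8
ee_pos: [0.5241, -0.2032, 0.031]
ee_rot: [-0.791, 1.422, 0.789]
contact_force: [-1.0, -0.0, -0.6]
width: 0.501
```

>>> {"api": "arm_command", "payload": {
  "moves": [
    [[0, 0, 0], 0],
    [[0, 0, 0], 0],
    [[0, 0, 0], 0],
    [[0, 0, 0], 0],
    [[0, 0, 0], 0]
  ],
  "grip": 0.0
}}

```text
time: 16.3
ee_pos: [0.5244, -0.2029, 0.0309]
ee_rot: [-0.791, 1.421, 0.789]
contact_force: [-0.8, 3.2, 6.6]
width: 0.308
```

>>> {"api": "arm_command", "payload": {
  "moves": [
    [[-0.01, 0, 0], 0],
    [[-0.02, 0, 0], 0],
    [[-0.03, 0, 0], 0],
    [[0, 0, 0], 0],
    [[0, 0, 0], 0]
  ]
}}

```text
time: 16.8
ee_pos: [0.5233, -0.2034, 0.0899]
ee_rot: [-0.791, 1.422, 0.789]
contact_force: [-0.1, 0.7, -6.3]
width: 0.313
```

```bash
python3 - <<'E'
from h import *
p=np.load('stand.npy');stinfo(p)
im=arm.get_image('wrist');cv2.imwrite('pics/w13.png',im)
im=arm.get_image('side');crop(im,(275,100,425,260),4,'pics/d13.png')
E
```

```text
t 16.8 pos [ 0.5233 -0.2034  0.0899] stand [ 0.1774 -0.2412  0.0899] zyaw 58.08 want 58.120000000000005 tx [ 0.001 -0.001 -1.   ] F [-0.1  0.7 -6.3] w 0.313
```

View pics/w13.png

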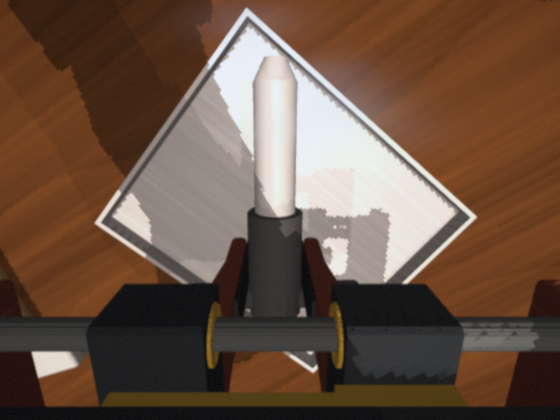

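View pics/d13.png

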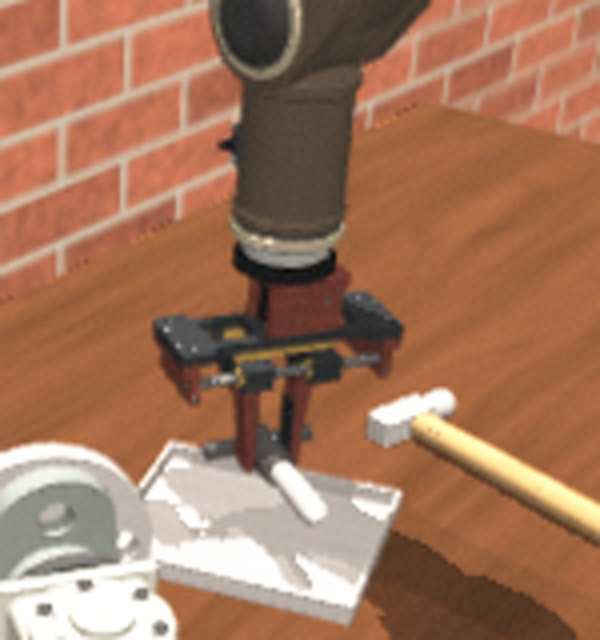

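>>> {"api": "arm_command", "payload": {
  "moves": [
    [[-0.03, 0, 0], 0],
    [[-0.04, 0, 0], 0],
    [[-0.04, 0, 0.03], 0],
    [[-0.02, 0.01, 0.04], 0],
    [[0, 0.01, 0.04], 0]
  ]
}}

```text
time: 17.4
ee_pos: [0.5661, -0.0988, 0.222]
ee_rot: [-0.79, 1.42, 0.786]
contact_force: [1.2, 0.8, -7.0]
width: 0.314
```

>>> {"api": "arm_command", "payload": {
  "moves": [
    [[0, 0.01, 0.04], 0],
    [[0, 0.005, 0.04], 0],
    [[0, 0, 0.04], 0],
    [[0, 0, 0.01], 0],
    [[0, 0, 0], 0]
  ]
}}

```text
time: 17.9
ee_pos: [0.6202, 0.0216, 0.2176]
ee_rot: [-0.791, 1.424, 0.795]
contact_force: [0.0, -1.2, -5.9]
width: 0.314
```

>>> {"api": "arm_command", "payload": {
  "moves": [
    [[0, 0, 0], 0],
    [[0, 0, 0], 0]
  ]
}}

```text
time: 18.1
ee_pos: [0.6198, 0.0169, 0.2191]
ee_rot: [-0.789, 1.425, 0.788]
contact_force: [-0.2, -0.9, -6.1]
width: 0.311
```

```bash
python3 - <<'E'
from h import *
from fit import S
p=np.load('stand.npy');stinfo(p)
print(rel(S(p,(.135,.0006,.2189))[0]))
E
```

```text
t 18.1 pos [0.6198 0.0169 0.2191] stand [ 0.1429 -0.0032  0.2191] zyaw 57.97 want 58.120000000000005 tx [-0.002 -0.001 -1.   ] F [-0.2 -0.9 -6.1] w 0.311
[0.0002 0.0079 0.0038]
```

>>> {"api": "arm_command", "payload": {
  "moves": [
    [[0, 0.008, 0.0038], 0],
    [[0, 0, 0], 0],
    [[0, 0, 0], 0],
    [[0, 0, 0], 0]
  ]
}}

```text
time: 18.5
ee_pos: [0.6157, 0.0263, 0.2201]
ee_rot: [-0.79, 1.422, 0.79]
contact_force: [0.1, 0.7, -6.0]
width: 0.312
```

```bash
python3 - <<'E'
from h import *
p=np.load('stand.npy');stinfo(p)
im=arm.get_image('wrist');cv2.imwrite('pics/w14.png',im);stinfo(p)
im=arm.get_image('scene');crop(im,(265,140,415,240),5,'pics/s14.png');stinfo(p)
im=arm.get_image('side');crop(im,(235,150,345,260),5,'pics/d14.png');stinfo(p)
E
```

```text
t 18.5 pos [0.6157 0.0263 0.2201] stand [0.1345 0.0027 0.2201] zyaw 58.09 want 58.120000000000005 tx [ 0. -0. -1.] F [ 0.1  0.7 -6. ] w 0.312
t 18.55 pos [0.6158 0.0263 0.2201] stand [0.1346 0.0027 0.2201] zyaw 58.08 want 58.120000000000005 tx [ 0. -0. -1.] F [ 0.2 -0.3 -5.1] w 0.309
t 18.6 pos [0.6158 0.0263 0.22  ] stand [0.1346 0.0027 0.22  ] zyaw 58.08 want 58.120000000000005 tx [ 0. -0. -1.] F [-0.2 -0.1 -6.4] w 0.312
t 18.65 pos [0.6158 0.0263 0.2199] stand [0.1345 0.0027 0.2199] zyaw 58.08 want 58.120000000000005 tx [ 0. -0. -1.] F [ 0.1 -1.  -6.5] w 0.308
```

View pics/w14.png

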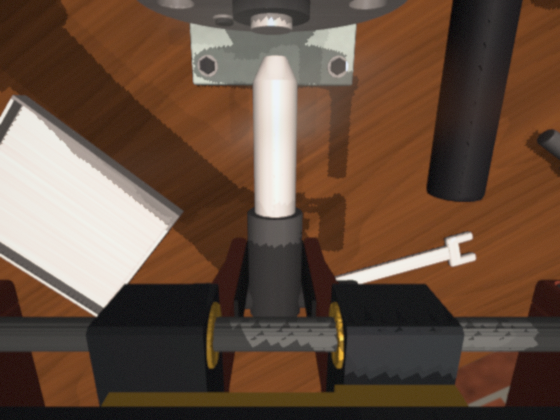

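View pics/s14.png

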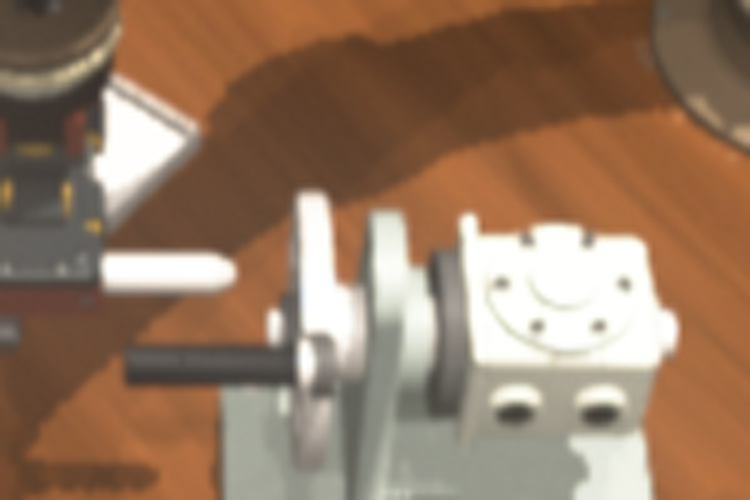

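View pics/d14.png

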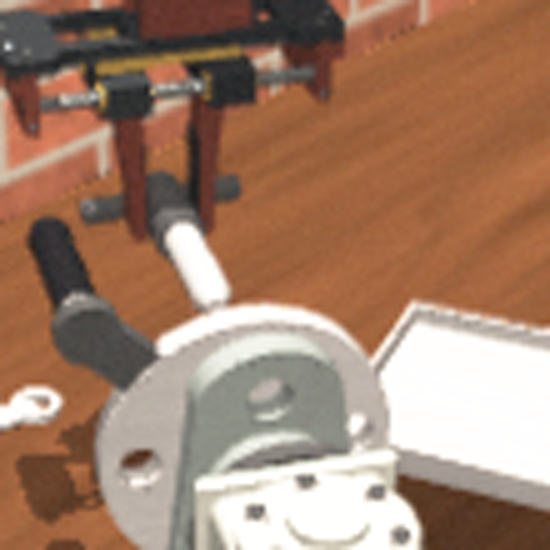

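>>> {"api": "arm_command", "payload": {
  "moves": [
    [[0.001, 0, -0.0023], 0],
    [[0, 0, 0], 0],
    [[0, 0, 0], 0],
    [[0, 0, 0], 0]
  ]
}}

```text
time: 19.05
ee_pos: [0.6145, 0.0246, 0.2188]
ee_rot: [-0.79, 1.422, 0.79]
contact_force: [0.1, -0.2, -5.6]
width: 0.311
```

```bash
python3 - <<'E'
from h import *
p=np.load('stand.npy');stinfo(p)
im=arm.get_image('wrist');a=cv2.imread('pics/w3.png')
cv2.imwrite('pics/w15.png',np.vstack([cv2.resize(x[0:100,180:370],None,fx=4,fy=3) for x in (a,im)]))
stinfo(p)
E
```

```text
t 19.05 pos [0.6145 0.0246 0.2188] stand [0.1344 0.0006 0.2188] zyaw 58.1 want 58.120000000000005 tx [ 0.  0. -1.] F [ 0.1 -0.2 -5.6] w 0.311
t 19.1 pos [0.6146 0.0247 0.2189] stand [0.1344 0.0007 0.2189] zyaw 58.1 want 58.120000000000005 tx [ 0.  0. -1.] F [-0.   0.4 -5.5] w 0.312
```

View pics/w15.png

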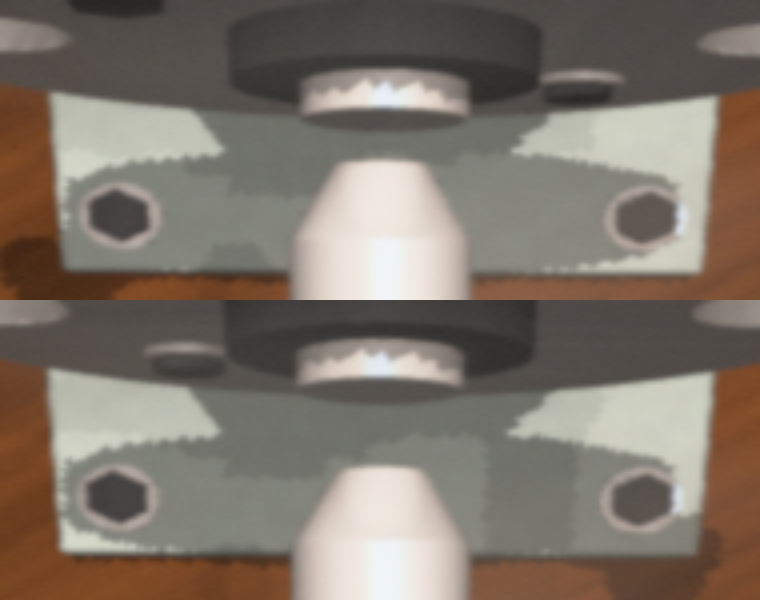

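>>> {"api": "arm_command", "payload": {
  "moves": [
    [[0, 0.01, -0.0004], 0],
    [[0, 0.015, 0], 0],
    [[0, 0.015, 0], 0],
    [[0, 0.005, 0], 0],
    [[0, 0, 0], 0]
  ]
}}

```text
time: 19.6
ee_pos: [0.5755, 0.0489, 0.2192]
ee_rot: [-0.791, 1.422, 0.791]
contact_force: [0.7, -0.3, -4.9]
width: 0.312
```

>>> {"api": "arm_command", "payload": {
  "moves": [
    [[0, 0.005, 0], 0],
    [[0, 0.005, 0], 0],
    [[0, 0.005, 0], 0],
    [[0, 0, 0], 0]
  ]
}}

```text
time: 20.0
ee_pos: [0.5628, 0.0565, 0.2188]
ee_rot: [-0.79, 1.423, 0.791]
contact_force: [0.7, -0.4, -5.8]
width: 0.309
```

```bash
python3 - <<'E'
from h import *
p=np.load('stand.npy');stinfo(p)
im=arm.get_image('wrist');cv2.imwrite('pics/w16.png',im)
E
```

```text
t 20.0 pos [0.5628 0.0565 0.2188] stand [0.0736 0.0003 0.2188] zyaw 58.13 want 58.120000000000005 tx [-0.  0. -1.] F [ 0.7 -0.4 -5.8] w 0.309
```

View pics/w16.png

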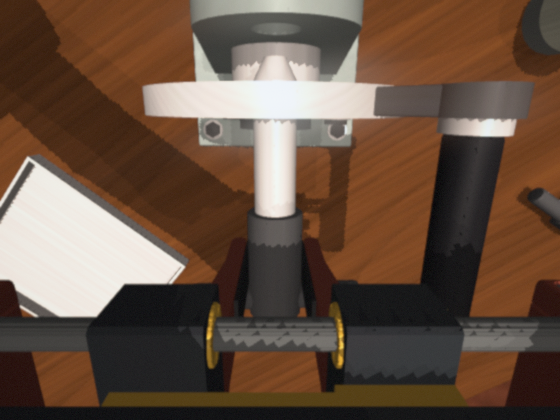

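Tip is through the index plate with no contact force. Continuing.

>>> {"api": "arm_command", "payload": {
  "moves": [
    [[0, 0.006, 0], 0],
    [[0, 0.006, 0], 0],
    [[0, 0.006, 0], 0],
    [[0, 0.005, 0], 0],
    [[0, 0, 0], 0]
  ]
}}

```text
time: 20.55
ee_pos: [0.5432, 0.0688, 0.219]
ee_rot: [-0.791, 1.422, 0.791]
contact_force: [0.2, -0.2, -5.9]
width: 0.313
```

>>> {"api": "arm_command", "payload": {
  "moves": [
    [[0, 0.005, 0], 0],
    [[0, 0.005, 0], 0],
    [[0, 0.005, 0], 0],
    [[0, 0.005, 0], 0],
    [[0, 0, 0], 0]
  ]
}}

```text
time: 21.05
ee_pos: [0.5262, 0.0793, 0.2189]
ee_rot: [-0.791, 1.422, 0.791]
contact_force: [-0.1, -0.1, -4.4]
width: 0.311
```

```bash
python3 - <<'E'
from h import *
p=np.load('stand.npy');stinfo(p)
E
```

```text
t 21.05 pos [0.5262 0.0793 0.2189] stand [0.0304 0.0004 0.2189] zyaw 58.15 want 58.120000000000005 tx [-0.  0. -1.] F [-0.1 -0.1 -4.4] w 0.311
```

>>> {"api": "arm_command", "payload": {
  "moves": [
    [[0, 0.004, 0], 0],
    [[0, 0.003, 0], 0],
    [[0, 0.002, 0], 0],
    [[0, 0, 0], 0],
    [[0, 0, 0], 0]
  ]
}}

```text
time: 21.55
ee_pos: [0.5242, 0.0801, 0.2194]
ee_rot: [-0.792, 1.416, 0.781]
contact_force: [17.5, -8.7, -16.6]
width: 0.313
```

>>> {"api": "arm_command", "payload": {
  "moves": [
    [[0, 0.001, 0], 0],
    [[0, 0.001, 0], 0],
    [[0, 0, 0], 0]
  ]
}}

```text
time: 21.85
ee_pos: [0.5241, 0.0801, 0.2196]
ee_rot: [-0.793, 1.414, 0.778]
contact_force: [23.2, -10.8, -19.2]
width: 0.311
```

```bash
python3 - <<'E'
from h import *
p=np.load('stand.npy');stinfo(p)
im=arm.get_image('wrist');cv2.imwrite('pics/w17.png',im)
E
```

```text
t 21.85 pos [0.5241 0.0801 0.2196] stand [ 2.830e-02 -1.000e-04  2.196e-01] zyaw 57.83 want 58.120000000000005 tx [ 0.013 -0.003 -1.   ] F [ 23.2 -10.8 -19.2] w 0.311
```

View pics/w17.png

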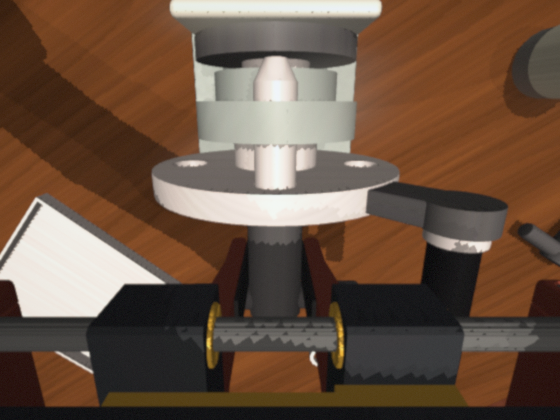

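>>> {"api": "arm_command", "payload": {
  "moves": [
    [[0, -0.003, 0], 0],
    [[0, -0.002, 0], 0],
    [[0, 0, 0], 0]
  ]
}}

```text
time: 22.2
ee_pos: [0.5244, 0.08, 0.2193]
ee_rot: [-0.791, 1.419, 0.785]
contact_force: [8.1, -3.9, -8.6]
width: 0.311
```

```bash
python3 - <<'E'
from h import *
p=np.load('stand.npy');stinfo(p)
im=arm.get_image('side');crop(im,(235,170,335,270),6,'pics/d18.png')
im=arm.get_image('scene');crop(im,(265,140,415,240),5,'pics/s18.png')
E
```

```text
t 22.2 pos [0.5244 0.08   0.2193] stand [0.0286 0.     0.2193] zyaw 57.97 want 58.120000000000005 tx [ 0.005 -0.001 -1.   ] F [ 8.1 -3.9 -8.6] w 0.311
```

View pics/d18.png

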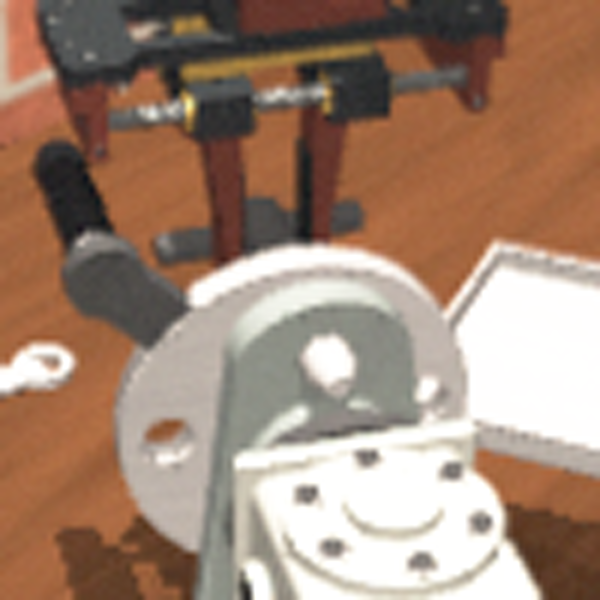

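View pics/s18.png

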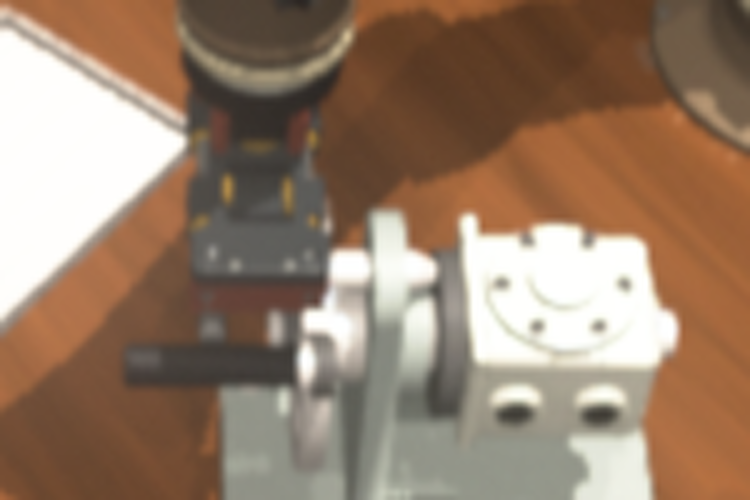

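>>> {"api": "arm_command", "payload": {
  "moves": [
    [[0, 0, 0], 0],
    [[0, 0, 0], 0],
    [[0, 0, 0], 0],
    [[0, 0, 0], 0]
  ],
  "grip": 0.5
}}

```text
time: 22.7
ee_pos: [0.5218, 0.0822, 0.2192]
ee_rot: [-0.79, 1.422, 0.79]
contact_force: [0.7, 0.3, 0.2]
width: 0.492
```

>>> {"api": "arm_command", "payload": {
  "moves": [
    [[-0.02, 0, 0], 0],
    [[-0.04, 0, 0], 0],
    [[-0.04, 0, 0], 0],
    [[-0.03, 0, -0.04], 0],
    [[0, 0, -0.05], 0]
  ]
}}

```text
time: 23.2
ee_pos: [0.4758, 0.0068, 0.3529]
ee_rot: [-0.794, 1.414, 0.791]
contact_force: [0.2, -1.5, -0.5]
width: 0.498
```

>>> {"api": "arm_command", "payload": {
  "moves": [
    [[0, 0, -0.05], 0],
    [[0, 0, -0.05], 0],
    [[0, 0, 0], 0],
    [[0, 0, 0], 0]
  ]
}}

```text
time: 23.6
ee_pos: [0.4212, -0.0798, 0.3494]
ee_rot: [-0.789, 1.422, 0.788]
contact_force: [0.1, 0.4, -0.1]
width: 0.5
```

```bash
python3 - <<'E'
from h import *
p=np.load('stand.npy');stinfo(p)
im=arm.get_image('side');crop(im,(235,170,335,270),6,'pics/d19.png')
im=arm.get_image('scene');crop(im,(265,140,415,240),5,'pics/s19.png')
a=cv2.imread('pics/scene0.png');crop(a,(265,140,415,240),5,'pics/s0z.png')
im=arm.get_image('wrist');cv2.imwrite('pics/w19.png',im)
E
```

```text
t 23.6 pos [ 0.4212 -0.0798  0.3494] stand [ 0.0253 -0.1902  0.3494] zyaw 57.97 want 58.120000000000005 tx [ 0.001  0.    -1.   ] F [ 0.1  0.4 -0.1] w 0.5
```

View pics/s19.png

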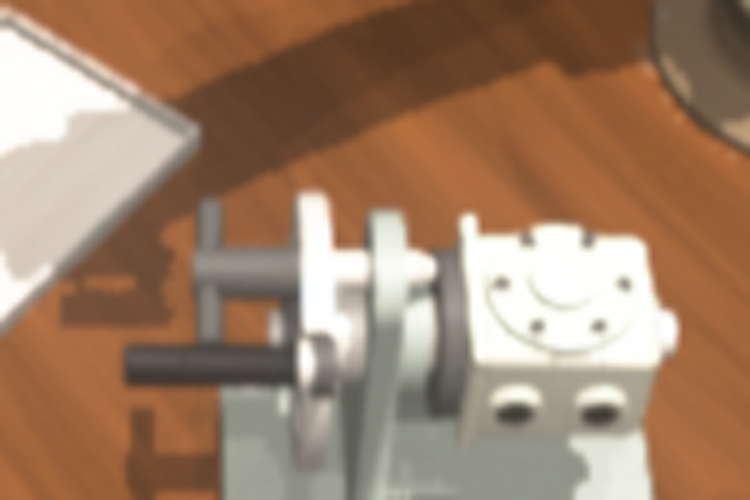

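View pics/s0z.png

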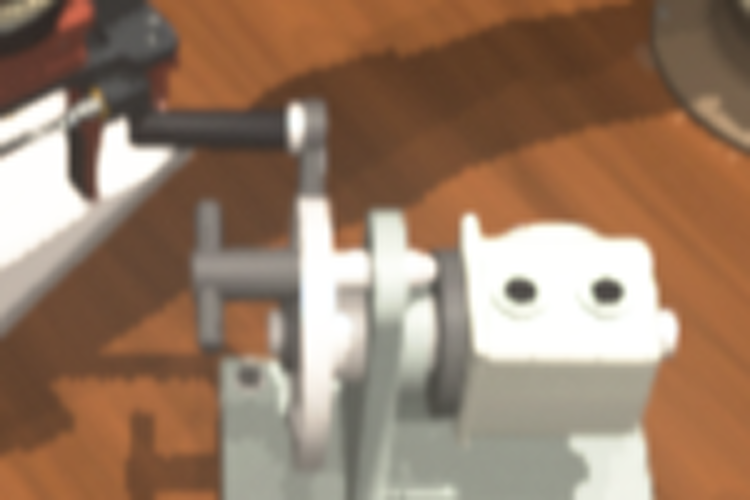

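View pics/w19.png

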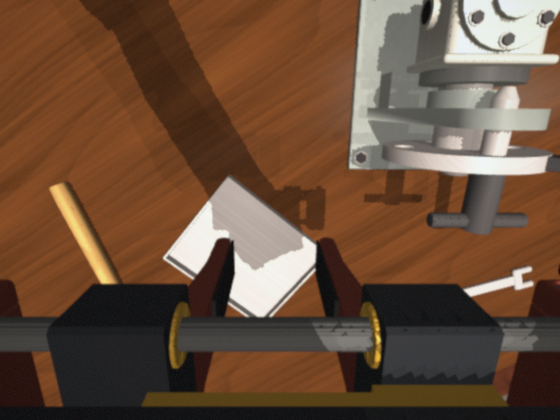

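View pics/d19.png

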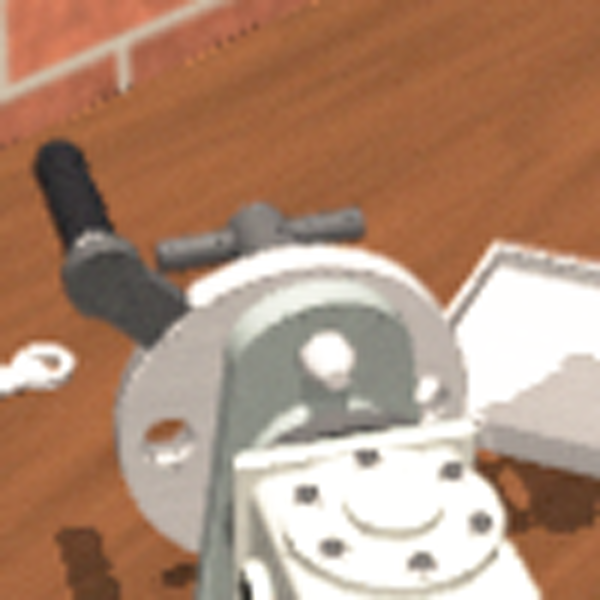

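In the scene crop, the tee end (column 193) and tip (436) match the starting home picture. The cover is up and the robot is clear.

```bash
python3 -c "
from rig import arm
print(arm.finish_job())"
```

```text
the job is handed in; nothing more can be done
None
```

I finished the job and handed it in at about 24 s of the 72 s allowed; no verdict was reported. I drew the pin out, laid it flat in the parts tray and let it go. I then turned the crank a quarter turn, took the pin back out of the tray and pushed it home.

**Last checks:**
- **Pin:** in the scene picture its tee and tip are at the same pixels as in the starting home picture, to about 1 px. It is seen coming through the upright.
- **Pump:** the round cover faces up. The crank's sideways position mirrors its starting one to within about 1 mm, so I estimate the rotor within about 0.01 to 0.02 rad of 1.571.
- **Robot:** it was clear of everything, with about 0 N on the tool. I never went near the oil bottle, spanner or hammer.

**One disagreement:** the pin stopped with the tool about 7 mm short of the point I expected. I put this down to the pin slipping along the pads when I first drew it out, because its tip sat further forward in the wrist pictures after the pull. The scene picture supports it being fully home. While seating it, the push against the shoulder reached about 25 N.

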